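# Close the ukulele mould and latch it

## Task

Close the hinged ukulele mould: push its open half round until the cork faces just meet, then flip the latch's claw over so that its tooth drops behind the keeper lip, and swing the lever over centre and down until it lies flat, so that it pulls the joint tight and stays shut. Work with a light hand, by feel, never ramming or straining the parts, let go at the end, and leave the other things on the bench where they are.

Things in the scene. Friction and masses are not known exactly. Their poses are not given: they have to be found in the camera images.
- mould: Plywood workboard, 18 mm thick, with the fixed half of a ukulele mould (x -170 to 150, y 4 to 108 mm, top 78 mm above the bench). Origin: board's underside on the joint line. +x: from the latch end to the hinge end; +y: fixed half's side. Offsets below use these axes. The hinged half turns on an upright pin at x 158, y 0; shut, it fills y -4 to -108, cork faces meeting near y 0. Fixed.
- push_face (a point): On the flat upright outer face of the hinged half (0.75 kg), in line with the latch (x -145, y -108 mm when shut), 48 mm above the bench; the face spans 18 to 78 mm above the bench and ends at x -170; outward normal -y, turned with the half (0.10 to 0.20 rad open at the start). Push here: 3 N slides it, it stays where left. Over 35 N strains the half.
- keeper_top (a point): Top middle of the steel keeper lip on the hinged half, 11 mm above the mould's top; lip 22 mm wide along x, 4 mm thick, leaning away from the latch. x -145; y -16.2 mm when the corks just meet, give or take 1.4 (cork thickness differs from mould to mould), more negative when open; the closed latch squeezes the cork (36 N per mm) and pulls it to about -13. The claw's tooth belongs behind it, on the -y side.
- lever_pivot (a point): Lever's axis, parallel to x, between two ears on the fixed half: x -145, y 30 mm, 14 mm above the mould's top (92 mm above the bench).
- lever (a joint): Lever angle (rad). 0: closed, flat on its stop, pointing to +y; pi/2: upright; stop at 1.75; starts 1.40 to 1.70. Stays where left (2 N at the tip moves it). Claw hooked and corks touching, it loads up below 1.0, needs some 10 N at the tip near 0.7, passes centre near 0.25, then must be pressed to its stop. Over 35 N of push or pinch strains it.
- lever_tip (a point): On the lever's outer face, 74 mm from lever_pivot; this face looks up when closed, to -y when upright. Steel channel 14 mm wide along x, outer face 5.5 mm off the line through the pivot, inner face 4 mm off it; a tab 16 mm wide at the end (84 mm from the pivot) turns outwards about 20 degrees.
- claw_pivot (a point): Claw's axis on the lever, parallel to x, 15 mm from lever_pivot along the lever. The claw is 26 mm wide along x and 3 mm thick: two arms, one each side of the lever, and a cross plate over the last 18 mm. Over 35 N of push or pinch strains it.
- claw_tip (a point): Outer face of the claw's end, 60 mm from claw_pivot; its tooth, 20 mm wide, points 10 mm down from there. Starts upright just on the lever's -y side, held by friction; pushed to -y below some 55 degrees it falls by its weight. Hooked: 91 to 95 mm above the bench, 3 to 22 mm to the -y side of keeper_top; at 98 mm or more the tooth sits on the lip.
- screwdriver: Bystander: blue-handled screwdriver, 200 mm, lying along x on the workboard beside the fixed half (about y 178 mm). Origin at its underside.
- solder_spool: Bystander: grey spool, 52 mm across, 38 mm tall, standing on the workboard inside the mould.
- neck_block: Bystander: wooden block 55 x 40 x 28 mm lying on the workboard inside the mould, nearer the latch.
- cup: Bystander: orange cup, 72 mm across, 85 mm tall, on the bench to the right.
- lacquer: Bystander: amber jar, 60 mm across, 100 mm tall, on the bench to the right.
- sanding_block: Bystander: cork block 110 x 55 x 35 mm on the bench to the left.
- tuner_tray: Bystander: wooden tray 150 x 100 x 25 mm of guitar machine heads on the bench to the left.

How it is judged:
On the way, in this order (a step that is already met when the one before it is completed fails the run):
1. the hinged half is pushed shut until it bears on the cork facing (contact force between half and cork above 1 N), for 0.1 s.
2. with the lever still up, the claw's tooth lies behind the keeper lip and below its top (value of joint lever above 0.5 rad and z of claw_tip in the frame of keeper_top below 0.0065 m and y of claw_tip in the frame of keeper_top between -0.025 and -0.002 m), for 0.2 s.
At the end, for the whole second after the job is handed in: The lever lies flat on its stop (within 0.06 rad), the claw's tooth is still hooked behind the keeper lip, the cork joint is pulled tight (the keeper drawn in to 14.5 mm from the joint line or less) and all is at rest (value of joint lever below 0.06 rad and y of keeper_top in the frame of mould above -0.0145 m and z of claw_tip in the frame of keeper_top below 0.0075 m and y of claw_tip in the frame of keeper_top below 0.001 m and velocity of joint lever below 0.05 rad/s); the robot touches nothing.
It fails at once if the hinged half pushed with more than 35 N (contact force between any of the fingers, the arm and half above 35 N).
It fails at once if the lever or claw pushed or pinched with more than 35 N (contact force between any of the fingers, the arm and lever above 35 N).
It fails at once if another thing on the board or the bench moved more than 30 mm (distance of any of screwdriver, solder_spool, neck_block, cup, lacquer, sanding_block, tuner_tray from where it was at the start of the episode above 0.03 m).
It also fails if it takes over 67 s, if anything falls off the work surface, if the arm or the gripper's body presses on something with over 40 N, if the wrist force passes 120 N, or if a joint passes its speed limit or range.

## Robot

A 7-joint arm with a two-finger parallel gripper is mounted at the origin on the work surface. World frame = base frame: x ahead of the robot, y to its left, z up, the work surface at z = 0. Lengths are in m, angles in rad, forces in N, time in s.
With the tool pointing down it reaches from about 0.425 to 0.925 m from the base axis. Payload 6.8 kg.
Tool frame: the origin (TCP) lies midway between the tips of the shut fingers; the grasp point (between the pads) lies 19 mm behind it; z points along the fingers, y is the line along which they close (so a half turn about z gives the same grasp; the last joint's range is limited). The gripper opens to 88 mm and grips with 3 to 60 N. Pads are 20 mm wide; open, the fingers measure 115 mm over their backs; the gripper's body (75 mm by 178 mm) begins 61 mm behind the grasp point.
Start: joints at [1.135, 0.477, 0.022, 1.555, -0.011, 1.109, -0.083], TCP at [0.217, -0.639, 0.186] pointing down, gripper open.
Joint ranges: [-2.96, 2.96], [-0.34, 2.1], [-1.41, 1.46], [0.24, 2.44], [-1.37, 4.51], [0.17, 1.92], [-2.96, 2.96]. Speed limits (rad/s): [2.39, 2.39, 3.14, 3.14, 3.14, 3.14, 3.14].

## Interface

Orientations are given as a 3x3 rotation matrix whose columns are the frame's x, y, z axes.
In Python, from cell import ctrl gives the robot as it stands.
- The arm moves only by the tool jog_arm, never from a script. Its arguments are lists of equal length, an entry for each row: "gripper": the opening, from 0 (shut) to 1 (fully open); "delta_pos": the shift along the tool's x, y, z in mm, a list of three; "turn": the turn about the tool's z in degrees. In form: {"gripper": [gripper, ...], "delta_pos": [[tx, ty, tz], ...], "turn": [turn, ...]}. A call has 1 to 20 rows; each row is the pose to reach, as a shift and turn from the pose commanded when the call began, along the tool's axes at that moment; what a row does not reach only later rows make up. A row lasts 1/12 s, in which the tool goes at most 41.7 mm and 7.16 degrees, less where a joint would pass 70% of its speed; a pose out of reach is approached as far as the arm can. A call with a gripper value outside its range is refused whole. The fingers move at their own pace and stop on an object; the grip force is fixed at half the most. Time passes only in rows, so rows that repeat a pose let the fingers close. It gives the time, the measured TCP pose, the force, the opening and the grip force at its end, in the units of the state.
- ctrl.get_state(): the state, without advancing time (a new reading comes with each control period).
- ctrl.capture(name): name is "side" or "top"; returns (picture, depth): 400x640x3 uint8, red, green, blue; 400x640 float32, m along the optical axis (not along the pixel's ray), 0 where there is no reading.
- ctrl.camera_model(name): a dict with "camera_matrix" (3x3 intrinsics, pixels), "D" ([k1, k2, p1, p2, k3] as OpenCV has them; the pictures are not rectified), "R" (3x3) and "t" (3): a world point X has camera coordinates R X + t. Camera axes: x right, y down, z forward; pixel columns grow to the right and rows downward; lengths in m; the calibration is good to about 2 mm. A picture is of the moment at which its call begins. camera_model takes no time and is no camera call.
- ctrl.close_job(): hands the job in; it is judged then, once.
The state is a dict: "time_s": time; "qpos": joint angles; "joint_velocities": joint speeds; "joint_efforts": joint torques, N m; "eef_pos": TCP position; "orientation": TCP orientation; "force": force on the tool from outside, world axes, zero at the start; "moment": the same for the moment, N m; "opening": opening from 0.0 (shut) to 1.0 (fully open); "grasp_force": force on a finger pad.
Only numpy, scipy, OpenCV 4.12 (cv2) and the standard library are available. Lean on these libraries where they do the work, as an engineer would, in place of code of your own. Each camera call takes 0.05 s, during which the arm holds its last target. There are 200 camera calls.

## Working session

There is one attempt and no reset: what is moved stays moved. The work goes in short steps, Python scripts to look and compute and a tool call to move; the robot and the scene stay as the last step left them, time stands still between calls to the robot, and variables do not carry over. Pictures are saved under pics/ and viewed, at most 10 in all, crops included, and the job is handed in when it is done.

Besides the shell and the picture viewer there is one more tool, called by a JSON object that holds its "name" and its "arguments". jog_arm: Moves the arm, as the interface text tells. Its arguments: {"type":"object","properties":{"gripper":{"type":"array"},"delta_pos":{"type":"array"},"turn":{"type":"array"}},"required":["gripper","delta_pos","turn"]}

```bash
mkdir -p pics; ls
python3 - <<'E'
from cell import ctrl
import cv2,numpy as np
s=ctrl.get_state()
print(s['time_s'],s['eef_pos'],np.round(s['orientation'],3).tolist(),s['opening'])
for n in('top','side'):
    p,d=ctrl.capture(n); cv2.imwrite(f'pics/{n}0.png',p[:,:,::-1]); np.save(f'pics/{n}0.npy',d)
    m=ctrl.camera_model(n); print(n,{k:np.round(v,3).tolist() for k,v in m.items()})
E
```

```text
pics
0.0 [ 0.2170999  -0.63845834  0.18470529] [[0.947, 0.322, -0.001], [0.322, -0.947, 0.002], [-0.0, -0.002, -1.0]] 0.9968411464791691
top {'camera_matrix': [[425.121, 0.0, 314.477], [0.0, 425.121, 203.223], [0.0, 0.0, 1.0]], 'D': [-0.009, 0.0, 0.0, 0.0, 0.0], 'R': [[0.02, -1.0, 0.01], [-0.992, -0.021, -0.121], [0.121, -0.007, -0.993]], 't': [-0.016, 0.575, 1.311]}
side {'camera_matrix': [[433.287, 0.0, 316.99], [0.0, 433.287, 196.924], [0.0, 0.0, 1.0]], 'D': [-0.073, 0.0, 0.0, 0.0, 0.0], 'R': [[-0.853, -0.522, -0.011], [-0.336, 0.564, -0.754], [0.4, -0.639, -0.657]], 't': [0.476, 0.251, 1.132]}
```

View pics/top0.png

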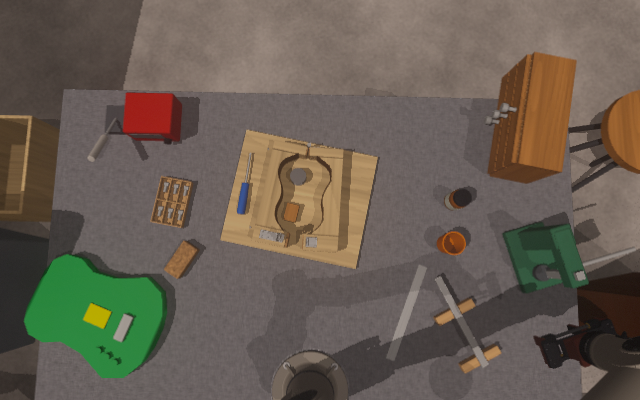

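View pics/side0.png

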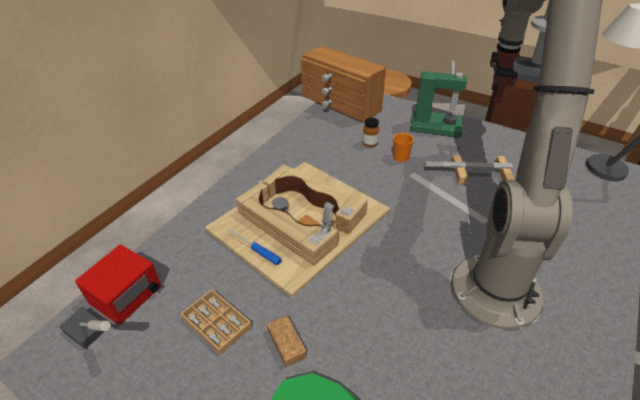

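```bash
cat > h.py <<'E'
import cv2,numpy as np
from cell import ctrl
def cloud(n,d):
    m=ctrl.camera_model(n);K=np.array(m['camera_matrix']);D=np.array(m['D'])
    v,u=np.mgrid[0:400,0:640]
    xy=cv2.undistortPoints(np.stack([u,v],-1).reshape(-1,1,2).astype(float),K,D).reshape(400,640,2)
    c=np.dstack([xy,np.ones((400,640))])*d[...,None]
    return (c-np.array(m['t']))@np.array(m['R'])
def proj(n,X):
    m=ctrl.camera_model(n);R=np.array(m['R'])
    return cv2.projectPoints(np.array(X,float).reshape(-1,1,3),cv2.Rodrigues(R)[0],np.array(m['t']),np.array(m['camera_matrix']),np.array(m['D']))[0].reshape(-1,2)
E
python3 - <<'E'
from h import *
for n,(a,b,c,d_) in {'top':(210,120,390,275),'side':(200,155,395,295)}.items():
    p=cv2.imread(f'pics/{n}0.png')[b:d_,a:c]; cv2.imwrite(f'pics/{n}c.png',cv2.resize(p,None,fx=4,fy=4,interpolation=cv2.INTER_CUBIC)[:600,:800])
W=cloud('top',np.load('pics/top0.npy'))
roi=np.zeros((400,640),bool);roi[120:275,210:390]=1
z=W[...,2]
print('bench',np.median(z[roi&(z<.01)]))
b=roi&(z>.012)&(z<.1)
r=cv2.minAreaRect((W[b][:,:2]*1000).astype(np.float32));print('board',r,cv2.boxPoints(r))
t=roi&(z>.066)
print('topz',np.median(z[t]))
cs=cv2.connectedComponentsWithStats(t.astype(np.uint8))
for i in range(1,cs[0]):
    if cs[2][i,4]>60:
        q=W[cs[1]==i]; r=cv2.minAreaRect((q[:,:2]*1000).astype(np.float32));print(cs[2][i],r,cv2.boxPoints(r).round().tolist())
print((np.argwhere(roi&(z>.095))[:, ::-1]).tolist()[:60]); print(np.round(W[roi&(z>.095)],3).tolist()[:60])
E
```

```text
bench -0.0006826320175075813
board ((594.729248046875, 44.370819091796875), (440.5230712890625, 370.43634033203125), 79.10857391357422) [[ 371.2293  -136.92645]
 [ 734.993   -206.91983]
 [ 818.2292   225.66809]
 [ 454.4655   295.66147]]
topz 0.07764459668739093
[ 252  140   56  107 2259] ((589.9896850585938, 66.33023834228516), (184.6997833251953, 327.79449462890625), 79.26606750488281) [[412.0, 6.0], [734.0, -55.0], [768.0, 127.0], [446.0, 188.0]]
[ 302  143   42  109 2262] ((584.747802734375, -27.899784088134766), (112.88549041748047, 347.74462890625), 88.39569854736328) [[409.0, -79.0], [757.0, -89.0], [760.0, 24.0], [413.0, 33.0]]
[[247, 122], [288, 122], [294, 124], [339, 127], [262, 128], [272, 128], [382, 130], [271, 132], [346, 132], [294, 135], [221, 136], [354, 136], [243, 137], [279, 138], [368, 141], [229, 142], [371, 144], [278, 147], [255, 149], [304, 154], [327, 157], [340, 157], [284, 158], [238, 159], [227, 161], [245, 164], [246, 166], [333, 170], [313, 174], [353, 175], [251, 180], [256, 180], [212, 181], [326, 181], [275, 182], [292, 182], [222, 184], [275, 186], 
[... 944 characters left out ...]
6, 1.371], [0.412, 0.006, 1.371], [0.412, 0.006, 1.371], [0.412, 0.006, 1.371], [0.412, 0.006, 1.371], [0.412, 0.006, 1.371], [0.412, 0.006, 1.371], [0.412, 0.006, 1.371], [0.412, 0.006, 1.371], [0.412, 0.006, 1.371], [0.412, 0.006, 1.371], [0.412, 0.006, 1.371], [0.412, 0.006, 1.371], [0.412, 0.006, 1.371], [0.412, 0.006, 1.371], [0.412, 0.006, 1.371], [0.412, 0.006, 1.371], [0.412, 0.006, 1.371], [0.412, 0.006, 1.371], [0.412, 0.006, 1.371], [0.412, 0.006, 1.371], [0.412, 0.006, 1.371], [0.412, 0.006, 1.371], [0.412, 0.006, 1.371], [0.412, 0.006, 1.371], [0.412, 0.006, 1.371], [0.412, 0.006, 1.371], [0.412, 0.006, 1.371], [0.412, 0.006, 1.371], [0.412, 0.006, 1.371], [0.412, 0.006, 1.371]]
```

View pics/topc.png

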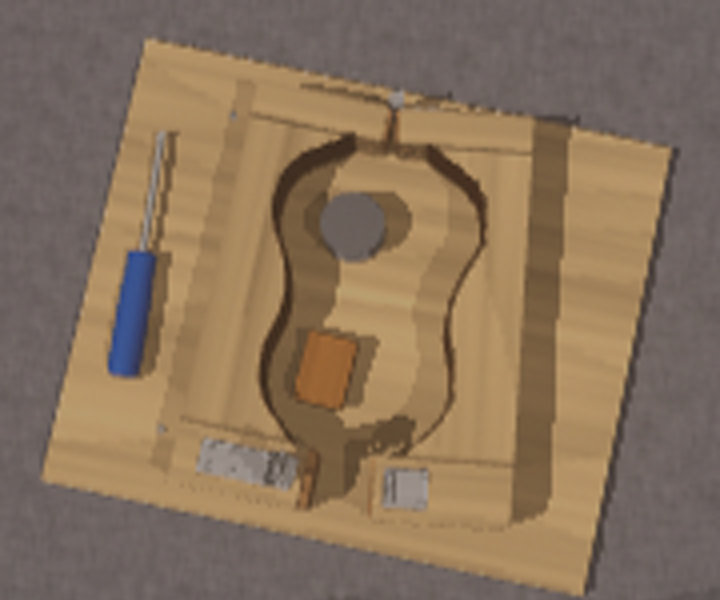

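View pics/sidec.png

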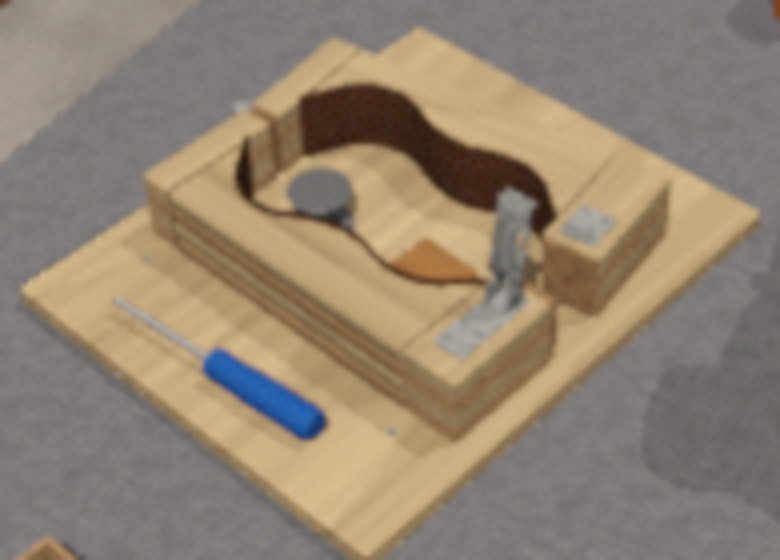

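Run:
```python
from h import *
d=np.load('pics/top0.npy');W=cloud('top',d)
roi=np.zeros((400,640),bool);roi[120:275,210:390]=1
roi&=d>0.1
z=W[...,2]
b=roi&(z>.008)&(z<.13); b=cv2.morphologyEx(b.astype(np.uint8),cv2.MORPH_OPEN,np.ones((3,3)))>0
r=cv2.minAreaRect((W[b][:,:2]*1000).astype(np.float32));print('board',r)
t=roi&(z>.07)&(z<.085)
cs=cv2.connectedComponentsWithStats(t.astype(np.uint8),connectivity=4)
for i in range(1,cs[0]):
    if cs[2][i,4]>60:
        m=cs[1]==i;q=W[m]*1000; r=cv2.minAreaRect(q[:,:2].astype(np.float32));print(cs[2][i],r,'z',np.median(q[:,2]))
hi=roi&(z>.085)&(z<.25)
for (v,u) in np.argwhere(hi): print((u,v),np.round(W[v,u]*1000).astype(int).tolist(),end=' ')
```

```text
board ((595.2998657226562, 44.10162353515625), (441.1465148925781, 371.7413330078125), 79.19927978515625)
[ 252  140   56  107 2139] ((600.8079833984375, 103.40760803222656), (107.87297058105469, 320.3832092285156), 79.28715515136719) z 77.56083098578374
[ 302  147   42  105 2199] ((586.171630859375, -27.838279724121094), (107.7729263305664, 321.90771484375), 87.32555389404297) z 77.4720058618252
(np.int64(275), np.int64(141)) [761, 123, 87] (np.int64(280), np.int64(149)) [736, 107, 85] (np.int64(287), np.int64(149)) [736, 85, 86] (np.int64(295), np.int64(154)) [720, 60, 88] (np.int64(322), np.int64(160)) [704, -24, 86] (np.int64(323), np.int64(161)) [701, -27, 87] (np.int64(328), np.int64(165)) [688, -43, 88] (np.int64(279), np.int64(166)) [682, 108, 85] (np.int64(330), np.int64(169)) [676, -49, 88] (np.int64(340), np.int64(173)) [664, -80, 85] (np.int64(274), np.int64(177)) [647, 122, 86] (np.int64(279), np.int64(179)) [642, 107, 85] (np.int64(280), np.int64(181)) [636, 104, 85] (np.int64(268), np.int64(182)) [631, 140, 86] (np.int64(266), np.int64(184)) [625, 146, 85] (np.int64(28
[... 3608 characters left out ...]
0)) [458, -58, 85] (np.int64(276), np.int64(241)) [451, 108, 116] (np.int64(277), np.int64(241)) [450, 103, 142] (np.int64(278), np.int64(241)) [450, 98, 163] (np.int64(279), np.int64(241)) [450, 95, 166] (np.int64(280), np.int64(241)) [452, 98, 90] (np.int64(282), np.int64(241)) [450, 87, 164] (np.int64(307), np.int64(241)) [454, 17, 88] (np.int64(307), np.int64(242)) [451, 17, 86] (np.int64(306), np.int64(243)) [448, 20, 87] (np.int64(307), np.int64(243)) [448, 17, 86] (np.int64(308), np.int64(243)) [448, 14, 86] (np.int64(314), np.int64(243)) [448, -4, 85] (np.int64(306), np.int64(244)) [445, 20, 85] (np.int64(307), np.int64(244)) [445, 17, 85] (np.int64(306), np.int64(245)) [442, 20, 87]
```

The mould's yaw is about -10.75° with its origin near world (600.6, 48.5) mm. The hinged half is about 0.14 rad open. The crops show the lever and claw upright near top px (280,236) and the keeper near (312,240).

I'll move beside the push face with the tool turned so that tool x, y and z lie along mould +y, +x and down.

{"name": "jog_arm", "arguments": {"gripper": [0, 0, 0, 0, 0, 0, 0, 0, 0, 0, 0, 0, 0, 0, 0, 0, 0, 0, 0, 0], "delta_pos": [[375, -421, 0], [375, -421, 0], [375, -421, 0], [375, -421, 0], [375, -421, 0], [375, -421, 0], [375, -421, 0], [375, -421, 0], [375, -421, 0], [375, -421, 0], [375, -421, 0], [375, -421, 0], [375, -421, 0], [375, -421, 0], [375, -421, 0], [375, -421, 0], [375, -421, 0], [375, -421, 0], [375, -421, 0], [375, -421, 0]], "turn": [-60.4, -60.4, -60.4, -60.4, -60.4, -60.4, -60.4, -60.4, -60.4, -60.4, -60.4, -60.4, -60.4, -60.4, -60.4, -60.4, -60.4, -60.4, -60.4, -60.4]}}

```text
time_s: 1.77
eef_pos: [0.4364, -0.1209, 0.1856]
orientation: [[0.19, 0.982, -0.0], [0.982, -0.19, -0.0], [-0.0, -0.0, -1.0]]
force: [-1.3, 0.5, -0.3]
opening: 0.002
grasp_force: 0.0
```

{"name": "jog_arm", "arguments": {"gripper": [0, 0, 0, 0, 0, 0, 0, 0, 0, 0, 0, 0], "delta_pos": [[0, 0, 40], [0, 0, 80], [0, 0, 110], [0, 0, 130], [0, 0, 138], [0, 0, 138], [8, 0, 138], [16, 0, 138], [22, 0, 138], [28, 0, 138], [28, 0, 138], [28, 0, 138]], "turn": [0, 0, 0, 0, 0, 0, 0, 0, 0, 0, 0, 0]}}

```text
time_s: 2.77
eef_pos: [0.4426, -0.0918, 0.0482]
orientation: [[0.186, 0.982, 0.001], [0.982, -0.186, -0.0], [-0.0, 0.001, -1.0]]
force: [-0.0, -0.4, 0.8]
opening: 0.006
grasp_force: 0.0
```

{"name": "jog_arm", "arguments": {"gripper": [0, 0, 0, 0, 0, 0, 0, 0, 0, 0], "delta_pos": [[2, 0, 0], [4, 0, 0], [6, 0, 0], [8, 0, 0], [10, 0, 0], [12, 0, 0], [14, 0, 0], [16, 0, 0], [18, 0, 0], [20, 0, 0]], "turn": [0, 0, 0, 0, 0, 0, 0, 0, 0, 0]}}

```text
time_s: 3.6
eef_pos: [0.4459, -0.0724, 0.0477]
orientation: [[0.188, 0.982, 0.0], [0.982, -0.188, -0.0], [-0.0, 0.0, -1.0]]
force: [0.4, 0.5, 0.5]
opening: 0.008
grasp_force: 0.0
```

{"name": "jog_arm", "arguments": {"gripper": [0, 0, 0, 0, 0, 0, 0, 0], "delta_pos": [[1.5, 0, 0], [3, 0, 0], [4.5, 0, 0], [6, 0, 0], [7.5, 0, 0], [9, 0, 0], [10, 0, 0], [10, 0, 0]], "turn": [0, 0, 0, 0, 0, 0, 0, 0]}}

```text
time_s: 4.27
eef_pos: [0.4478, -0.0625, 0.0477]
orientation: [[0.187, 0.982, 0.0], [0.982, -0.187, 0.0], [0.0, 0.0, -1.0]]
force: [0.2, -0.0, 0.6]
opening: 0.007
grasp_force: 0.0
```

Run:
```python
from h import *
s=ctrl.get_state();print(s['eef_pos'],s['force'])
p,d=ctrl.capture('top');W=cloud('top',d);z=W[...,2]
cv2.imwrite('pics/t1.png',cv2.resize(p[200:290,260:390,::-1],None,fx=6,fy=6,interpolation=cv2.INTER_CUBIC))
```

```text
[ 0.44779126 -0.06254113  0.04767801] [ 0.24608661 -0.04804329  0.57476322]
```

View pics/t1.png

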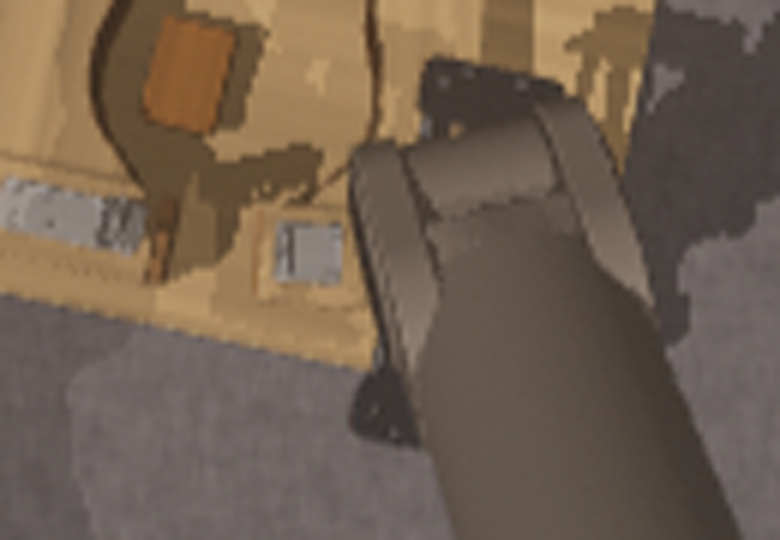

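```bash
cat >> h.py <<'E'
O=np.array([600.6,48.5,0]);a=np.radians(-10.75)
M=np.array([[np.cos(a),-np.sin(a),0],[np.sin(a),np.cos(a),0],[0,0,1]])
def w(p): return (O+M@np.array(p,float))/1000   # mould mm -> world m
def mo(X): return M.T@(np.array(X)*1000-O)      # world m -> mould mm
E
python3 - <<'E'
from h import *
s=ctrl.get_state();print(mo(s['eef_pos']))
p,d=ctrl.capture('side');p=p[:,:,::-1].copy();x0,y0=255,160
p=cv2.resize(p[y0:y0+110,x0:x0+160],None,fx=5,fy=5,interpolation=cv2.INTER_CUBIC)
pts=[s['eef_pos'],w([-170,4,78]),w([-170,108,78]),w([150,108,78]),w([-145,30,92]),w([-170,108,18])]
for i,q in enumerate(proj('side',pts)):
    c=tuple(int(v) for v in ((q-[x0,y0]+.5)*5)); cv2.circle(p,c,3,(0,0,255) if i==0 else (0,255,0),-1)
cv2.imwrite('pics/s1.png',p)
E
```

```text
[-129.44332088 -137.74507685   47.66512896]
```

View pics/s1.png

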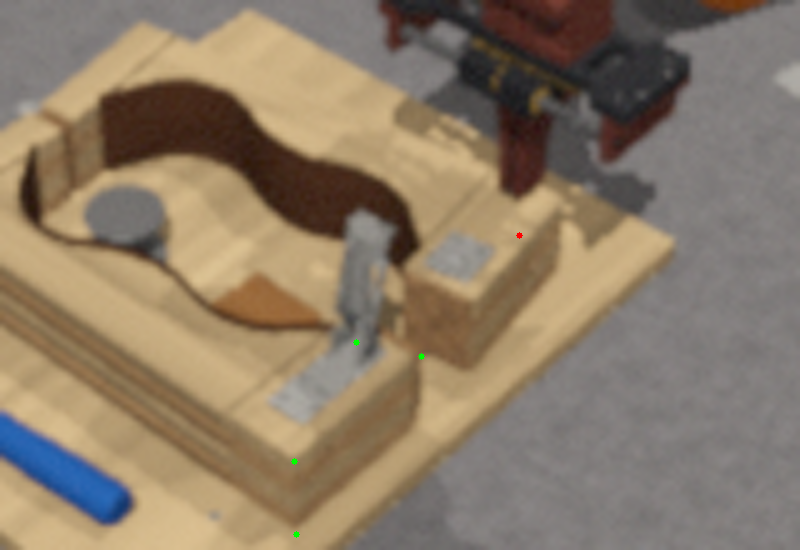

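Run:
```python
from h import *
for n in('top','side'):
    p,d=ctrl.capture(n);W=cloud(n,d)
    W=(W*1000-O)@M
    k=(d>.1)&(abs(W[...,2]-78)<5)&(W[...,1]<-5)&(W[...,1]>-230)&(W[...,0]<150)&(W[...,0]>-200)
    for x in range(-165,140,20):
        q=W[k&(abs(W[...,0]-x)<6)][:,1]
        if len(q)>5: print(n,x,len(q),np.percentile(q,[1,10,90,99]).round())
    g=(d>.1)&(abs(W[...,0]+129)<40)&(abs(W[...,1]+140)<50)&(W[...,2]>85)&(W[...,2]<135)
    q=W[g]; 
    for z in range(85,135,10):
        r=q[abs(q[:,2]-z)<5]
        if len(r)>5: print('grip',z,len(r),r.min(0).round(),r.max(0).round())
```

```text
top -165 23 [-84. -78. -51. -48.]
top -145 65 [-101.  -95.  -49.  -44.]
top -125 57 [-92. -86. -47. -43.]
top -105 18 [-83. -82. -71. -68.]
top -65 29 [-127. -111.  -92.  -90.]
top -45 26 [-108. -107.  -89.  -88.]
top -25 51 [-134. -127.  -85.  -81.]
top -5 67 [-131. -124.  -79.  -75.]
top 15 67 [-130. -125.  -81.  -76.]
top 35 55 [-126. -122.  -87.  -82.]
top 55 41 [-122. -118.  -91.  -88.]
top 75 40 [-121. -118.  -91.  -88.]
top 95 41 [-117. -114.  -85.  -81.]
top 115 75 [-116. -111.  -55.  -44.]
top 135 131 [-112. -102.  -16.   -6.]
side -165 20 [-80. -75. -47. -45.]
side -145 97 [-151. -143.  -47.  -43.]
side -125 72 [-147. -126.  -42.  -39.]
side -105 66 [-144. -133.  -72.  -64.]
side -85 54 [-143. -138.  -88.  -81.]
side -65 45 [-139. -133.  -94.  -86.]
side -45 39 [-137. -133.  -87.  -85.]
side -25 47 [-136. -127.  -80.  -77.]
side -5 45 [-132. -123.  -75.  -72.]
side 15 41 [-128. -123.  -73.  -71.]
side 35 40 [-128. -123.  -79.  -76.]
side 55 28 [-123. -119.  -87.  -83.]
side 75 25 [-122. -118.  -86.  -83.]
side 95 26 [-121. -112.  -78.  -75.]
side 115 51 [-114. -109.  -49.  -43.]
side 135 81 [-115. -105.  -11.   -7.]
grip 95 27 [-137. -150.   90.] [-115. -125.  100.]
grip 105 25 [-137. -150.  101.] [-118. -125.  109.]
grip 115 19 [-138. -144.  110.] [-117. -124.  119.]
grip 125 28 [-140. -147.  120.] [-117. -124.  129.]
```

Run:
```python
from h import *
n='side';p,d=ctrl.capture(n);W=(cloud(n,d)*1000-O)@M
for u in (357,360,363,368):
  for v in range(186,212,2): print((u,v),p[v,u].tolist(),W[v,u].round().astype(int).tolist())
s=ctrl.get_state();print(s['qpos'],s['joint_efforts'],s['force'])
```

```text
(357, 186) [43, 24, 24] [-128, -126, 136]
(357, 188) [57, 33, 27] [-127, -129, 126]
(357, 190) [62, 35, 33] [-127, -128, 118]
(357, 192) [58, 30, 30] [-124, -133, 106]
(357, 194) [63, 39, 29] [-130, -126, 106]
(357, 196) [71, 38, 32] [-129, -128, 97]
(357, 198) [84, 59, 47] [-129, -129, 88]
(357, 200) [164, 140, 101] [-129, -129, 80]
(357, 202) [181, 155, 114] [-134, -123, 79]
(357, 204) [199, 172, 128] [-140, -115, 80]
(357, 206) [193, 167, 125] [-145, -109, 79]
(357, 208) [179, 154, 113] [-149, -104, 77]
(357, 210) [188, 162, 120] [-155, -96, 79]
(360, 186) [53, 28, 27] [-135, -130, 137]
(360, 188) [60, 31, 20] [-137, -129, 131]
(360, 190) [72, 38, 33] [-134, -133, 119]
(360, 192) [69, 36, 27] [-135, -133, 112]
(360, 194) [71, 39, 30] [-136, -132, 106]
(360, 196) [73, 41, 34] [-135, -135, 95]
(360, 198) [105, 77, 53] [-130, -143, 79]
(360, 200) [201, 174, 130] [-136, -135, 80]
(360, 202) [208, 181, 135] [-142, -127, 81]
(360, 204) [187, 161, 120] [-145, -123, 77]
(360, 206) [189, 163, 120] [-152, -114, 80]
(360, 208) [151, 128, 93] [-153, -113, 73]
(360, 210) [125, 104, 76] [-153, 
[... 648 characters left out ...]
 190) [81, 78, 76] [-74, -264, 3]
(368, 192) [79, 77, 76] [-77, -261, -2]
(368, 194) [77, 75, 73] [-87, -247, 3]
(368, 196) [116, 100, 79] [-105, -222, 21]
(368, 198) [142, 119, 85] [-109, -216, 20]
(368, 200) [158, 134, 99] [-117, -206, 22]
(368, 202) [172, 146, 105] [-122, -199, 21]
(368, 204) [185, 158, 117] [-128, -191, 22]
(368, 206) [206, 180, 134] [-134, -183, 22]
(368, 208) [201, 175, 130] [-138, -178, 20]
(368, 210) [201, 175, 132] [-144, -170, 20]
[ 0.41146327  0.35589809 -0.47856655  2.166833    0.26052454  0.6727734
 -0.43567778] [-3.47415882e-02 -3.97343946e+01 -3.24464589e+00 -1.83658469e+01
 -3.77127179e-02 -1.70303788e-02  1.82939157e-04] [ 0.75084556 -0.01495008  0.31000932]
```

The depth shows the finger at the face, yet the force is zero, so I'll go on slowly by feel.

{"name": "jog_arm", "arguments": {"gripper": [0, 0, 0, 0, 0, 0], "delta_pos": [[0.7, 0, 0], [1.4, 0, 0], [2.1, 0, 0], [2.8, 0, 0], [3.5, 0, 0], [4, 0, 0]], "turn": [0, 0, 0, 0, 0, 0]}}

```text
time_s: 5.02
eef_pos: [0.4485, -0.0587, 0.0477]
orientation: [[0.188, 0.982, 0.0], [0.982, -0.188, 0.0], [0.0, 0.0, -1.0]]
force: [-0.5, 0.2, 0.4]
opening: 0.005
grasp_force: 0.0
```

Run:
```python
from h import *
print(mo(ctrl.get_state()['eef_pos']))
for n in('top','side'):
    p,d=ctrl.capture(n);W=(cloud(n,d)*1000-O)@M
    for (v0,v1,u0,u1,nm) in ([(232,250,296,312,'gap')] if n=='top' else []):
        for v in (236,240,244): print(v,[(u,W[v,u].round().astype(int).tolist()) for u in range(286,310,2)])
    k=(d>.1)&(abs(W[...,2]-78)<4)&(W[...,1]<-95)&(W[...,1]>-230)
    xs=range(-60,120,15); ys=[np.percentile(W[k&(abs(W[...,0]-x)<7)][:,1],3) for x in xs]
    f=np.polyfit(xs,ys,1);print(n,f,np.polyval(f,-129))
```

```text
[-129.42980269 -133.71540058   47.67001852]
236 [(286, [-136, 7, 73]), (288, [-135, 1, 76]), (290, [-132, -1, 16]), (292, [-131, -8, 22]), (294, [-129, -14, 20]), (296, [-128, -20, 16]), (298, [-127, -26, 21]), (300, [-125, -32, 13]), (302, [-124, -39, 21]), (304, [-125, -46, 77]), (306, [-124, -52, 75]), (308, [-122, -58, 76])]
240 [(286, [-148, 5, 76]), (288, [-146, 0, 49]), (290, [-144, -4, 18]), (292, [-143, -10, 20]), (294, [-142, -17, 23]), (296, [-140, -22, 13]), (298, [-139, -29, 16]), (300, [-138, -35, 18]), (302, [-138, -43, 73]), (304, [-137, -49, 75]), (306, [-136, -55, 87]), (308, [-135, -61, 83])]
244 [(286, [-160, 2, 77]), (288, [-158, 0, 15]), (290, [-156, -7, 15]), (292, [-155, -13, 13]), (294, [-154, -19, 18]), (296, [-153, -25, 19]), (298, [-151, -32, 18]), (300, [-150, -38, 19]), (302, [-150, -45, 74]), (304, [-149, -51, 77]), (306, [-148, -57, 84]), (308, [-146, -63, 86])]
top [ 3.64128100e-02 -1.24316041e+02] -129.01329302089496
side [   0.13603964 -130.33638984] -147.885502990286
```

{"name": "jog_arm", "arguments": {"gripper": [0, 0, 0, 0, 0, 0, 0, 0, 0, 0, 0, 0], "delta_pos": [[1, 0, 0], [2, 0, 0], [3, 0, 0], [4, 0, 0], [5, 0, 0], [6, 0, 0], [7, 0, 0], [8, 0, 0], [9, 0, 0], [10, 0, 0], [11, 0, 0], [12, 0, 0]], "turn": [0, 0, 0, 0, 0, 0, 0, 0, 0, 0, 0, 0]}}

```text
time_s: 6.12
eef_pos: [0.4508, -0.047, 0.0477]
orientation: [[0.188, 0.982, 0.0], [0.982, -0.188, 0.0], [0.0, 0.0, -1.0]]
force: [-0.3, -0.1, -0.0]
opening: 0.009
grasp_force: 0.0
```

```bash
cat > chk.py <<'E'
from h import *
s=ctrl.get_state();print(mo(s['eef_pos']),s['force'])
p,d=ctrl.capture('top');W=(cloud('top',d)*1000-O)@M
for v in (240,244): print(v,[W[v,u].round().astype(int).tolist() for u in range(288,306,2)])
E
python3 chk.py
python3 - <<'E'
from h import *
p,d=ctrl.capture('side');cv2.imwrite('pics/s2.png',cv2.resize(p[160:250,310:410,::-1],None,fx=6,fy=6,interpolation=cv2.INTER_CUBIC))
E
```

```text
[-129.40951683 -121.73318064   47.66591142] [-0.25610471 -0.14409629 -0.00534673]
240 [[-146, 0, 50], [-144, -4, 13], [-143, -10, 18], [-141, -16, 14], [-140, -23, 19], [-139, -29, 23], [-138, -35, 18], [-138, -43, 75], [-137, -49, 80]]
244 [[-158, -1, 19], [-156, -7, 18], [-155, -13, 18], [-154, -19, 20], [-153, -25, 21], [-151, -32, 23], [-150, -38, 20], [-150, -45, 75], [-149, -51, 78]]
```

View pics/s2.png

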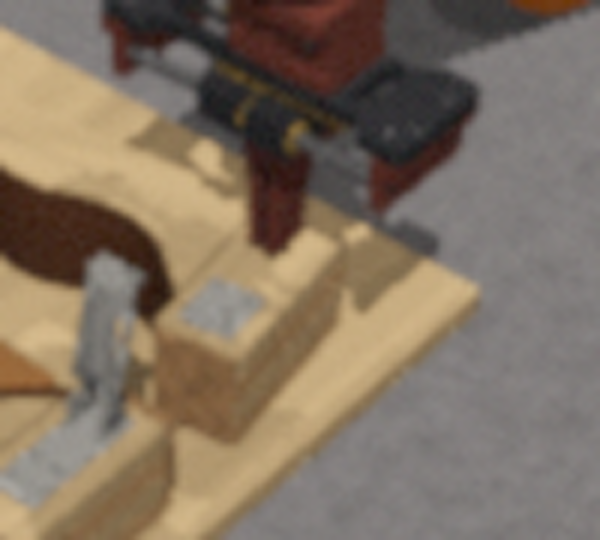

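The finger has sunk into the half's block with no contact force: the half has not moved and the gap is still about 42 mm. Something is off in the simulation here. I'll back out the same way and try another contact, lower and nearer the end.

{"name": "jog_arm", "arguments": {"gripper": [0, 0, 0, 0, 0, 0, 0, 0, 0, 0, 0], "delta_pos": [[-8, 0, 0], [-16, 0, 0], [-24, 0, 0], [-32, 0, 0], [-40, 0, 0], [-48, 0, 0], [-52, 0, 0], [-52, -10, 15], [-52, -12, 20], [-52, -12, 20], [-52, -12, 20]], "turn": [0, 0, 0, 0, 0, 0, 0, 0, 0, 0, 0]}}

```text
time_s: 7.13
eef_pos: [0.4291, -0.0957, 0.0276]
orientation: [[0.187, 0.982, -0.001], [0.982, -0.187, 0.0], [0.0, -0.001, -1.0]]
force: [0.2, 0.2, -0.0]
opening: 0.004
grasp_force: 0.0
```

{"name": "jog_arm", "arguments": {"gripper": [0, 0, 0, 0, 0, 0, 0, 0, 0, 0, 0], "delta_pos": [[2, 0, 0], [4, 0, 0], [6, 0, 0], [8, 0, 0], [10, 0, 0], [12, 0, 0], [14, 0, 0], [16, 0, 0], [18, 0, 0], [20, 0, 0], [22, 0, 0]], "turn": [0, 0, 0, 0, 0, 0, 0, 0, 0, 0, 0]}}

```text
time_s: 8.05
eef_pos: [0.4311, -0.0755, 0.0272]
orientation: [[0.189, 0.982, -0.004], [0.982, -0.189, -0.002], [-0.002, -0.004, -1.0]]
force: [-3.2, -3.6, 0.5]
opening: 0.003
grasp_force: 2.1
```

```bash
python3 chk.py
```

```text
[-143.40867161 -153.43832967   27.18535971] [-3.15001874 -3.63883568  0.5377532 ]
240 [[-146, 0, 48], [-144, -4, 17], [-143, -10, 18], [-141, -16, 14], [-140, -23, 17], [-139, -29, 16], [-139, -37, 72], [-138, -43, 80], [-137, -49, 87]]
244 [[-158, 0, 15], [-156, -7, 17], [-155, -13, 17], [-154, -19, 19], [-153, -25, 17], [-151, -31, 16], [-151, -39, 78], [-150, -45, 80], [-149, -52, 88]]
```

Contact at last: about 4.8 N, and the half has started to move. Going on here.

{"name": "jog_arm", "arguments": {"gripper": [0, 0, 0, 0, 0, 0, 0, 0, 0, 0], "delta_pos": [[1.2, 0, 0], [2.4, 0, 0], [3.6, 0, 0], [4.8, 0, 0], [6, 0, 0], [7.2, 0, 0], [8.4, 0, 0], [9.6, 0, 0], [10.8, 0, 0], [12, 0, 0]], "turn": [0, 0, 0, 0, 0, 0, 0, 0, 0, 0]}}

```text
time_s: 8.93
eef_pos: [0.4355, -0.0624, 0.0276]
orientation: [[0.188, 0.982, -0.0], [0.982, -0.188, -0.0], [-0.0, -0.0, -1.0]]
force: [-3.3, -3.2, 0.6]
opening: -0.001
grasp_force: 1.9
```

```bash
python3 chk.py
```

```text
[-141.5390522  -139.76997188   27.64684362] [-3.28220606 -3.16740279  0.62206001]
240 [[-146, 0, 53], [-144, -4, 12], [-143, -10, 14], [-141, -16, 14], [-142, -25, 77], [-141, -31, 78], [-140, -37, 87], [-138, -43, 80], [-137, -49, 80]]
244 [[-158, 0, 16], [-156, -7, 17], [-155, -13, 18], [-154, -19, 18], [-154, -28, 79], [-152, -34, 79], [-151, -39, 78], [-150, -45, 78], [-149, -51, 78]]
```

{"name": "jog_arm", "arguments": {"gripper": [0, 0, 0, 0, 0, 0, 0, 0, 0, 0, 0, 0, 0], "delta_pos": [[1.3, 0, 0], [2.6, 0, 0], [3.9, 0, 0], [5.2, 0, 0], [6.5, 0, 0], [7.8, 0, 0], [9.1, 0, 0], [10.4, 0, 0], [11.7, 0, 0], [13, 0, 0], [14.3, 0, 0], [15.5, 0, 0], [16, 0, 0]], "turn": [0, 0, 0, 0, 0, 0, 0, 0, 0, 0, 0, 0, 0]}}

```text
time_s: 10.07
eef_pos: [0.4385, -0.0465, 0.0276]
orientation: [[0.187, 0.982, -0.0], [0.982, -0.187, 0.0], [0.0, -0.0, -1.0]]
force: [-4.1, -2.7, -0.4]
opening: 0.006
grasp_force: 1.8
```

```bash
python3 chk.py
```

```text
[-141.52365374 -123.56464648   27.63262321] [-4.0572774  -2.65548762 -0.36294829]
240 [[-146, 0, 52], [-146, -7, 74], [-144, -13, 76], [-143, -20, 88], [-142, -25, 79], [-141, -31, 80], [-139, -37, 82], [-138, -43, 81], [-137, -49, 79]]
244 [[-158, -1, 18], [-157, -10, 76], [-156, -16, 79], [-155, -22, 92], [-154, -28, 75], [-152, -34, 77], [-151, -40, 83], [-150, -45, 82], [-149, -51, 78]]
```

{"name": "jog_arm", "arguments": {"gripper": [0, 0, 0, 0, 0, 0], "delta_pos": [[0.6, 0, 0], [1.2, 0, 0], [1.8, 0, 0], [2.4, 0, 0], [3, 0, 0], [3, 0, 0]], "turn": [0, 0, 0, 0, 0, 0]}}

```text
time_s: 10.62
eef_pos: [0.4389, -0.0439, 0.0276]
orientation: [[0.188, 0.982, -0.0], [0.982, -0.188, -0.0], [-0.0, -0.0, -1.0]]
force: [-4.1, -2.4, 0.5]
opening: 0.005
grasp_force: 1.8
```

{"name": "jog_arm", "arguments": {"gripper": [0, 0, 0, 0], "delta_pos": [[0.4, 0, 0], [0.8, 0, 0], [1.2, 0, 0], [1.2, 0, 0]], "turn": [0, 0, 0, 0]}}

```text
time_s: 10.95
eef_pos: [0.4388, -0.043, 0.0276]
orientation: [[0.188, 0.982, -0.001], [0.982, -0.188, -0.001], [-0.001, -0.001, -1.0]]
force: [-4.4, -5.1, 2.0]
opening: 0.001
grasp_force: 2.5
```

{"name": "jog_arm", "arguments": {"gripper": [0, 0, 0, 0], "delta_pos": [[0.3, 0, 0], [0.6, 0, 0], [0.8, 0, 0], [0.8, 0, 0]], "turn": [0, 0, 0, 0]}}

```text
time_s: 11.28
eef_pos: [0.4391, -0.0422, 0.0276]
orientation: [[0.188, 0.982, -0.001], [0.982, -0.188, -0.0], [-0.001, -0.001, -1.0]]
force: [-4.6, -3.9, -0.2]
opening: 0.003
grasp_force: 1.9
```

{"name": "jog_arm", "arguments": {"gripper": [0, 0, 0, 0], "delta_pos": [[0.4, 0, 0], [0.8, 0, 0], [1.2, 0, 0], [1.2, 0, 0]], "turn": [0, 0, 0, 0]}}

```text
time_s: 11.62
eef_pos: [0.4391, -0.0412, 0.0276]
orientation: [[0.188, 0.982, -0.001], [0.982, -0.188, -0.001], [-0.001, -0.001, -1.0]]
force: [-4.4, -4.4, 2.1]
opening: 0.004
grasp_force: 2.6
```

```bash
python3 chk.py
```

```text
[-141.96738904 -118.21907667   27.5863442 ] [-4.42202103 -4.44154705  2.10633221]
240 [[-147, -1, 68], [-146, -7, 77], [-145, -14, 86], [-143, -19, 76], [-142, -25, 82], [-141, -31, 79], [-139, -37, 82], [-138, -43, 81], [-137, -49, 76]]
244 [[-159, -4, 78], [-157, -10, 79], [-156, -16, 82], [-155, -22, 77], [-154, -28, 78], [-152, -34, 79], [-151, -39, 79], [-150, -45, 77], [-149, -51, 79]]
```

{"name": "jog_arm", "arguments": {"gripper": [0, 0, 0, 0], "delta_pos": [[0.3, 0, 0], [0.6, 0, 0], [0.8, 0, 0], [0.8, 0, 0]], "turn": [0, 0, 0, 0]}}

```text
time_s: 12.0
eef_pos: [0.4391, -0.0411, 0.0276]
orientation: [[0.189, 0.982, -0.002], [0.982, -0.189, -0.001], [-0.002, -0.001, -1.0]]
force: [-5.8, -6.3, 2.8]
opening: 0.007
grasp_force: 3.6
```

{"name": "jog_arm", "arguments": {"gripper": [0, 0, 0, 0], "delta_pos": [[0.3, 0, 0], [0.6, 0, 0], [0.6, 0, 0], [0.6, 0, 0]], "turn": [0, 0, 0, 0]}}

```text
time_s: 12.33
eef_pos: [0.4391, -0.0411, 0.0276]
orientation: [[0.189, 0.982, -0.002], [0.982, -0.189, -0.002], [-0.002, -0.001, -1.0]]
force: [-5.7, -8.8, 3.6]
opening: 0.003
grasp_force: 4.4
```

{"name": "jog_arm", "arguments": {"gripper": [0, 0, 0, 0], "delta_pos": [[0.3, 0, 0], [0.6, 0, 0], [0.6, 0, 0], [0.6, 0, 0]], "turn": [0, 0, 0, 0]}}

```text
time_s: 12.67
eef_pos: [0.439, -0.041, 0.0276]
orientation: [[0.19, 0.982, -0.002], [0.982, -0.19, -0.003], [-0.003, -0.002, -1.0]]
force: [-5.1, -10.5, 3.5]
opening: 0.007
grasp_force: 5.3
```

The half now bears on the cork, with force rising to about 11 N and no motion. I'll retreat and go over to the +y side of the lever.

{"name": "jog_arm", "arguments": {"gripper": [0, 0, 0, 0, 0, 0, 0.24, 0.24, 0.24, 0.24, 0.24, 0.24, 0.24, 0.24, 0.24, 0.24, 0.24, 0.24, 0.24, 0.24], "delta_pos": [[-5, 0, 0], [-15, 0, 0], [-30, 0, 0], [-30, 0, -30], [-30, 0, -70], [-30, 0, -110], [-30, 0, -150], [-30, -3, -187], [0, -3, -190], [40, -3, -190], [80, -3, -190], [120, -3, -190], [160, -3, -190], [176, -3, -190], [176, -3, -190], [176, -3, -155], [176, -3, -130], [176, -3, -118], [176, -3, -118], [176, -3, -118]], "turn": [0, 0, 0, 0, 0, 0, 0, 0, 0, 0, 0, 0, 0, 0, 0, 0, 0, 0, 0, 0]}}

```text
time_s: 14.33
eef_pos: [0.4705, 0.1343, 0.146]
orientation: [[0.188, 0.982, -0.0], [0.982, -0.188, 0.0], [0.0, -0.0, -1.0]]
force: [0.3, -0.1, 0.2]
opening: 0.241
grasp_force: 0.0
```

```bash
cat > chk2.py <<'E'
from h import *
import sys
s=ctrl.get_state();print(mo(s['eef_pos']),s['force'],s['opening'])
p,d=ctrl.capture('side');W=(cloud('side',d)*1000-O)@M
cv2.imwrite(sys.argv[1],cv2.resize(p[165:255,280:390,::-1],None,fx=6,fy=6,interpolation=cv2.INTER_CUBIC))
g=lambda a,b,e:(d>.1)&(abs(W[...,0]+144.5)<a)&(W[...,1]>b[0])&(W[...,1]<b[1])&(W[...,2]>e[0])&(W[...,2]<e[1])
for z in range(82,180,8):
    r=W[g(20,(-60,30),(z-4,z+4))]
    if len(r)>2: print(z,len(r),np.percentile(r,5,axis=0).round(),np.percentile(r,95,axis=0).round())
E
python3 chk2.py pics/s3.png
```

```text
[-143.77034943   60.01977094  146.04071194] [ 0.2983617  -0.11941855  0.20223934] 0.2409949447814918
82 217 [-162.  -56.   78.] [-129.   25.   84.]
90 30 [-154.  -35.   86.] [-133.   27.   92.]
98 6 [-151.   24.   95.] [-136.   29.   99.]
114 14 [-155.   25.  111.] [-130.   30.  117.]
122 10 [-155.   24.  118.] [-138.   29.  125.]
130 14 [-155.   25.  127.] [-130.   29.  134.]
138 10 [-155.   24.  134.] [-135.   29.  141.]
146 12 [-155.   21.  143.] [-136.   29.  148.]
154 18 [-155.   21.  151.] [-137.   29.  157.]
162 15 [-154.   17.  160.] [-142.   28.  165.]
170 22 [-152.    9.  166.] [-140.   25.  174.]
178 7 [-151.   20.  175.] [-138.   23.  178.]
```

View pics/s3.png

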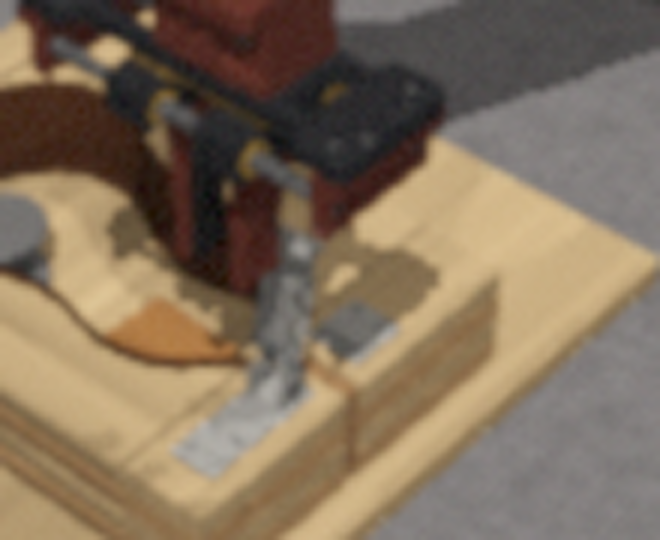

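Run:
```python
from h import *
P=[[-144,60,146],[-127,60,146],[-161,60,146],[-145,25,170],[-145,30,92],[-145,110,78],[-145,-16,89]]
print(((proj('side',[w(p) for p in P])-[280,165]+.5)*6).round().tolist())
p,d=ctrl.capture('side');W=(cloud('side',d)*1000-O)@M
k=(d>.1)&(W[...,2]>140)&(W[...,2]<215)&(abs(W[...,0]+145)<60)&(abs(W[...,1]-40)<70)
q=W[k];c=p[k]
red=(c[:,0].astype(int)-c[:,1]>18)
r=q[red]
for z in range(144,215,8):
    s=r[abs(r[:,2]-z)<4]; print(z,len(s),s.min(0).round() if len(s) else '',s.max(0).round() if len(s) else '')
ctrl_s=ctrl.get_state();print(ctrl_s['qpos'])
```

```text
[[232.0, 329.0], [203.0, 311.0], [261.0, 347.0], [286.0, 249.0], [278.0, 381.0], [159.0, 498.0], [343.0, 333.0]]
144 0  
152 1 [-136.   32.  155.] [-136.   32.  155.]
160 0  
168 0  
176 0  
184 3 [-158.   53.  186.] [-126.   72.  187.]
192 22 [-161.   52.  188.] [-122.   73.  196.]
200 27 [-161.   50.  196.] [-124.   74.  204.]
208 22 [-162.   50.  204.] [-123.   74.  212.]
[ 0.18390946  0.2894324  -0.68713169  1.99341154  0.22807617  0.93181523
 -0.80895388]
```

The depth explains it: the real fingertips are about 39 mm above the reported TCP. The earlier "penetration" was just the finger passing above the half. I'll allow for this, lowering 41 mm to straddle the lever and then moving to -y.

{"name": "jog_arm", "arguments": {"gripper": [0.24, 0.24, 0.24, 0.24, 0.24, 0.24, 0.24, 0.24, 0.24, 0.24], "delta_pos": [[0, 0, 20], [0, 0, 35], [0, 0, 41], [0, 0, 41], [-6, 0, 41], [-11, 0, 41], [-16, 0, 41], [-20, 0, 41], [-23, 0, 41], [-23, 0, 41]], "turn": [0, 0, 0, 0, 0, 0, 0, 0, 0, 0]}}

```text
time_s: 15.27
eef_pos: [0.4659, 0.1111, 0.1049]
orientation: [[0.189, 0.982, 0.0], [0.982, -0.189, -0.001], [-0.0, 0.0, -1.0]]
force: [0.4, -0.2, -0.2]
opening: 0.241
grasp_force: 0.0
```

```bash
python3 chk2.py pics/s4.png
```

```text
[-143.98784364   36.33074912  104.8757323 ] [ 0.35275864 -0.1756603  -0.15341659] 0.24109082359314746
82 235 [-163.  -56.   79.] [-128.   26.   85.]
90 26 [-154.  -34.   86.] [-133.   28.   93.]
98 6 [-151.   22.   95.] [-136.   30.  101.]
114 10 [-155.   24.  111.] [-133.   30.  117.]
122 7 [-156.   25.  121.] [-141.   30.  125.]
130 9 [-155.   23.  127.] [-137.   29.  133.]
154 6 [-161.   18.  150.] [-130.   30.  157.]
162 7 [-161.    9.  160.] [-136.   29.  166.]
170 4 [-161.   19.  168.] [-133.   29.  173.]
178 3 [-162.   26.  176.] [-133.   29.  180.]
```

View pics/s4.png

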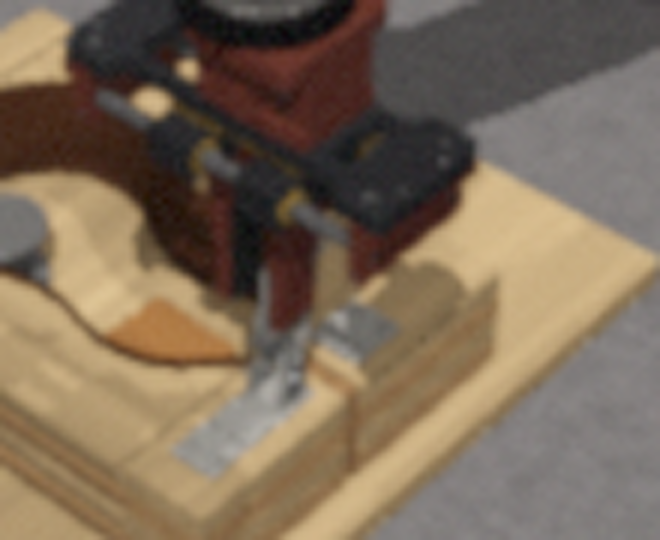

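Fingers straddle the lever at crop (245..300, 320), one on each side. Now push the claw edges to -y.

{"name": "jog_arm", "arguments": {"gripper": [0.24, 0.24, 0.24, 0.24, 0.24, 0.24, 0.24, 0.24], "delta_pos": [[-1.5, 0, 0], [-3, 0, 0], [-4.5, 0, 0], [-6, 0, 0], [-7.5, 0, 0], [-9, 0, 0], [-10.5, 0, 0], [-12, 0, 0]], "turn": [0, 0, 0, 0, 0, 0, 0, 0]}}

```text
time_s: 15.98
eef_pos: [0.4635, 0.1001, 0.1046]
orientation: [[0.188, 0.982, -0.0], [0.982, -0.188, -0.0], [-0.0, -0.0, -1.0]]
force: [-0.7, 0.1, 0.2]
opening: 0.247
grasp_force: 0.0
```

```bash
sed -i '/imwrite/d' chk2.py; python3 chk2.py
```

```text
[-144.28398552   25.17871128  104.62662657] [-0.74980256  0.07241732  0.23644378] 0.24691240445555396
82 232 [-163.  -56.   78.] [-129.   24.   85.]
90 20 [-153.  -37.   86.] [-134.   25.   93.]
98 6 [-154.   25.   95.] [-136.   29.  101.]
106 3 [-155.   23.  108.] [-146.   29.  110.]
114 14 [-155.   22.  111.] [-128.   29.  118.]
122 15 [-155.   14.  119.] [-136.   29.  126.]
130 11 [-154.    9.  127.] [-136.   30.  133.]
138 7 [-156.    1.  134.] [-137.   28.  140.]
146 26 [-160.  -12.  145.] [-130.   29.  150.]
154 35 [-161.  -12.  151.] [-130.   29.  157.]
162 12 [-162.   17.  159.] [-130.   28.  165.]
170 23 [-162.   17.  166.] [-131.   29.  172.]
178 18 [-163.   17.  174.] [-129.   29.  181.]
```

{"name": "jog_arm", "arguments": {"gripper": [0.24, 0.24, 0.24, 0.24, 0.24, 0.24, 0.24, 0.24, 0.24], "delta_pos": [[-1.5, 0, 0], [-3, 0, 0], [-5, 0, 0], [-7, 0, 0], [-9, 0, 0], [-11, 0, 0], [-13, 0, 0], [-15, 0, 0], [-15, 0, 0]], "turn": [0, 0, 0, 0, 0, 0, 0, 0, 0]}}

```text
time_s: 16.78
eef_pos: [0.4607, 0.0851, 0.1046]
orientation: [[0.188, 0.982, -0.0], [0.982, -0.188, -0.0], [-0.0, -0.0, -1.0]]
force: [-1.5, -0.0, 0.0]
opening: 0.241
grasp_force: 0.0
```

```bash
python3 chk2.py
```

```text
[-144.25011557    9.83461528  104.621406  ] [-1.48939329 -0.00397491  0.04956779] 0.2405574255680147
82 183 [-163.  -58.   78.] [-128.   27.   85.]
90 23 [-154.  -31.   87.] [-134.   27.   93.]
98 54 [-154.  -26.   96.] [-130.   28.  101.]
106 17 [-157.   -8.  103.] [-131.   30.  109.]
114 11 [-155.   23.  111.] [-133.   29.  117.]
122 6 [-148.   25.  120.] [-136.   28.  124.]
130 9 [-148.   25.  127.] [-138.   30.  133.]
138 7 [-150.   26.  136.] [-137.   29.  141.]
146 19 [-160.    2.  142.] [-129.   29.  150.]
154 35 [-161.    1.  150.] [-127.   28.  158.]
162 36 [-161.   -1.  158.] [-128.   26.  165.]
170 41 [-162.    3.  167.] [-129.   25.  173.]
178 42 [-163.    2.  174.] [-128.   22.  181.]
```

Claw fallen. Back out to +y and up, then check the tip height.

{"name": "jog_arm", "arguments": {"gripper": [0.24, 0.24, 0.24, 0.24, 0.24, 0.24, 0.24, 0.24, 0.24], "delta_pos": [[8, 0, 0], [16, 0, 0], [26, 0, 0], [38, 0, 0], [50, 0, 0], [50, 0, -30], [50, 0, -70], [50, 0, -80], [50, 0, -80]], "turn": [0, 0, 0, 0, 0, 0, 0, 0, 0]}}

```text
time_s: 17.58
eef_pos: [0.4726, 0.1371, 0.188]
orientation: [[0.186, 0.982, 0.006], [0.982, -0.186, 0.002], [0.003, 0.006, -1.0]]
force: [0.7, 0.0, -0.9]
opening: 0.242
grasp_force: 0.0
```

```bash
cat > chk3.py <<'E'
from h import *
s=ctrl.get_state();print(mo(s['eef_pos']),s['force'])
for n in('top','side'):
    ps=[ctrl.capture(n) for _ in range(4)];d=np.median([x[1] for x in ps],0);W=(cloud(n,d)*1000-O)@M
    for y in range(-48,112,5):
        r=W[(d>.1)&(abs(W[...,0]+144)<9)&(abs(W[...,1]-y)<2.5)&(W[...,2]<185)&(W[...,2]>70)][:,2]
        if len(r): print(n,y,len(r),np.percentile(r,[5,50,95]).round(1),end=' | ')
    print()
E
python3 chk3.py
```

```text
[-142.31910114   63.18102564  187.98199104] [ 0.74118561  0.03667631 -0.9052325 ]
top -48 10 [75.4 76.7 77.8] | top -43 10 [76.9 79.3 80.1] | top -38 10 [79.1 80.5 83.1] | top -33 10 [78.1 79.9 85.3] | top -28 10 [89.9 92.3 94.6] | top -23 11 [92.7 94.7 96.6] | top -18 9 [93.5 94.5 96.9] | top -13 10 [ 95.7  97.7 100.1] | top -8 8 [74.6 77.4 80. ] | top -3 10 [73.6 75.9 77.3] | top 2 10 [74.5 75.8 76.8] | top 7 10 [74.  76.3 78.3] | top 12 10 [76.7 77.7 80.3] | top 17 12 [ 77.1  79.4 174.4] | top 22 11 [ 78.1  81.7 170.6] | top 27 1 [79.2 79.2 79.2] | top 32 1 [109. 109. 109.] | 
side -48 9 [78.9 79.8 81.5] | side -43 3 [82.3 82.8 83.4] | side -38 4 [82.1 83.3 84. ] | side -33 3 [80.9 83.1 84.2] | side -28 9 [83.  95.1 96.5] | side -23 8 [82.3 97.  98.2] | side -18 7 [87.6 98.4 98.7] | side -13 18 [ 80.   94.6 100.7] | side -8 11 [78.  83.7 99.9] | side -3 7 [76.5 78.1 81.8] | side 2 8 [76.7 78.2 78.7] | side 7 4 [77.2 78.1 79.8] | side 12 5 [80.5 80.6 81.7] | side 17 4 [ 81.8 128.  175.4] | side 22 24 [ 93.1 170.3 177.9] | side 27 71 [ 85.1 133.7 163.5] | side 32 57 [ 83.  115.5 153. ] | side 37 16 [ 81.3  85.  123.7] | side 42 7 [80.1 82.  83.4] | side 47 10 [81.5 83.  84.3] | side 52 9 [80.8 82.6 83.4] | side 57 7 [81.8 83.1 83.7] | side 62 10 [81.5 83.3 84.4] | side 67 8 [81.2 82.4 83.6] | side 72 9 [81.3 82.5 83.7] | side 77 7 [81.6 82.  83.5] | side 82 12 [81.7 83.3 84.5] | side 87 14 [79.2 80.6 83.9] | side 92 8 [79.2 80.1 81. ] | side 97 9 [78.8 80.1 81.4] | side 102 12 [78.6 79.6 80.9] | side 107 12 [70.5 76.7 80.8] |
```

The claw end reads z ≈ 93 mm at y ≈ -30, so it is hooked. Now shut the fingers, go over to the -y side of the lever and start the push.

{"name": "jog_arm", "arguments": {"gripper": [0, 0, 0, 0, 0, 0, 0, 0, 0, 0, 0, 0, 0, 0, 0, 0], "delta_pos": [[0, 0, -8], [-20, 0, -8], [-55, 0, -8], [-65, 0, 0], [-65, 0, 0], [-65, 0, 30], [-65, 0, 55], [-65, 0, 66], [-65, 0, 66], [-60, 0, 66], [-57, 0, 66], [-54, 0, 66], [-51, 0, 66], [-48, 0, 66], [-45, 0, 66], [-45, 0, 66]], "turn": [0, 0, 0, 0, 0, 0, 0, 0, 0, 0, 0, 0, 0, 0, 0, 0]}}

```text
time_s: 19.32
eef_pos: [0.4622, 0.0912, 0.1191]
orientation: [[0.187, 0.982, 0.001], [0.982, -0.187, 0.0], [0.0, 0.001, -1.0]]
force: [0.2, -0.8, 1.1]
opening: 0.003
grasp_force: 0.1
```

```bash
python3 chk3.py
```

```text
[-143.93388465   16.09344837  119.05514154] [ 0.245313   -0.82694557  1.12900085]
top -48 8 [75.8 77.7 80.2] | top -43 5 [77.8 79.2 79.6] | top -38 4 [76.7 79.  82. ] | 
side -48 6 [79.1 80.2 81.7] | side -43 3 [82.2 83.  83.5] | side -38 5 [82.2 83.6 84.4] | side -33 3 [81.6 83.3 83.9] | side -28 5 [82.1 95.4 96.1] | side -23 8 [85.5 96.2 97.4] | side -18 10 [82.  97.1 98.4] | side -13 15 [ 83.9  89.7 100.6] | side -8 12 [ 80.1  85.1 100.5] | side -3 7 [77.7 79.8 80.5] | side 2 13 [ 77.1  78.6 178.4] | side 7 13 [ 77.2 163.5 183.8] | side 12 13 [ 79.1 160.2 180.6] | side 17 8 [110.3 168.5 179.9] | side 22 14 [ 82.9 169.4 182.3] | side 27 41 [ 82.4 169.6 183.1] | side 32 85 [ 84.6 142.4 173.2] | side 37 51 [ 82.7 124.7 155.5] | side 42 6 [81.3 82.2 83.4] | side 47 10 [81.2 82.3 83.9] | side 52 9 [81.6 82.2 83.9] | side 57 8 [81.3 82.7 83.2] | side 62 8 [82.7 83.3 85.1] | side 67 8 [81.3 82.4 84.1] | side 72 9 [81.9 83.1 84. ] | side 77 8 [81.6 82.7 83.4] | side 82 13 [80.8 82.8 84.6] | side 87 13 [79.6 81.4 82.7] | side 92 8 [79.2 80.  80.4] | side 97 9 [79.4 80.1 80.9] | side 102 11 [79.1 79.4 81.1] | side 107 12 [72.1 77.9 81. ] |
```

{"name": "jog_arm", "arguments": {"gripper": [0, 0, 0, 0, 0, 0, 0, 0, 0, 0, 0, 0, 0, 0, 0], "delta_pos": [[2.5, 0, 0], [5, 0, 0], [8, 0, 0], [11, 0, 0], [13.5, 0, 0.5], [16, 0, 1], [18.5, 0, 1.5], [21, 0, 2], [24, 0, 2.5], [26, 0, 3.5], [28, 0, 4.3], [30, 0, 5.2], [32, 0, 6], [34, 0, 6.8], [36, 0, 7.5]], "turn": [0, 0, 0, 0, 0, 0, 0, 0, 0, 0, 0, 0, 0, 0, 0]}}

```text
time_s: 20.97
eef_pos: [0.4683, 0.1253, 0.1109]
orientation: [[0.188, 0.982, -0.001], [0.982, -0.188, -0.001], [-0.001, -0.0, -1.0]]
force: [-1.4, -5.1, 1.4]
opening: 0.005
grasp_force: 2.4
```

```bash
python3 chk3.py
```

```text
[-144.31793521   50.80151024  110.93317896] [-1.43493894 -5.11883851  1.37470257]
top -48 10 [75.1 77.  79.8] | top -43 9 [76.2 78.2 82.7] | top -38 11 [76.7 80.4 82.6] | top -33 9 [77.6 79.5 82.9] | top -28 10 [76.7 79.3 81.1] | top -23 11 [77.3 90.5 94.9] | top -18 10 [92.4 93.9 94.8] | top -13 11 [91.9 95.3 97.2] | top -8 8 [93.5 95.7 97.2] | top -3 5 [96.5 97.2 98.7] | top 2 5 [73.1 74.6 76.1] | 
side -48 8 [79.3 80.6 81.7] | side -43 4 [81.  82.3 83.5] | side -38 7 [81.9 83.7 84.8] | side -33 8 [81.7 83.  83.6] | side -28 3 [81.5 82.8 82.9] | side -23 2 [82.3 82.4 82.5] | side -18 11 [85.6 96.6 98.5] | side -13 9 [81.3 96.8 98.6] | side -8 15 [ 79.3  85.3 100.3] | side -3 15 [ 78.8  97.7 100.6] | side 2 5 [76.4 78.1 78.7] | side 7 5 [77.7 78.9 79.7] | side 12 4 [79.6 80.2 81.3] | side 17 2 [80.6 81.9 83.1] | side 22 2 [81.5 82.7 83.9] | side 27 7 [82.3 88.  95.2] | side 32 10 [ 82.   89.2 102.7] | side 37 18 [ 81.3  83.5 120.1] | side 42 29 [ 82.  118.4 176.6] | side 47 25 [ 81.2 120.6 183.3] | side 52 28 [ 82.  129.4 176.4] | side 57 26 [ 81.7 137.8 177.1] | side 62 62 [ 83.5 164.3 184.3] | side 67 28 [ 82.1 143.5 166.5] | side 72 15 [ 81.8  83.4 168.5] | side 77 8 [82.  82.8 84.7] | side 82 10 [80.7 83.  84.2] | side 87 11 [79.3 82.7 84.8] | side 92 12 [78.9 80.  81.6] | side 97 9 [78.7 79.7 80.7] | side 102 9 [78.7 79.9 81.4] | side 107 13 [71.8 78.  81.2] |
```

{"name": "jog_arm", "arguments": {"gripper": [0, 0, 0, 0, 0, 0, 0, 0], "delta_pos": [[2, 0, 1.2], [4, 0, 2.5], [6, 0, 4], [8, 0, 5.3], [10, 0, 6.7], [11.5, 0, 8], [13, 0, 9.3], [14, 0, 10.5]], "turn": [0, 0, 0, 0, 0, 0, 0, 0]}}

```text
time_s: 22.03
eef_pos: [0.471, 0.1388, 0.1007]
orientation: [[0.188, 0.982, -0.001], [0.982, -0.188, -0.002], [-0.002, -0.0, -1.0]]
force: [-1.6, -5.6, 4.7]
opening: 0.007
grasp_force: 3.8
```

{"name": "jog_arm", "arguments": {"gripper": [0, 0, 0, 0, 0], "delta_pos": [[1.5, 0, 1.5], [3, 0, 3], [4.2, 0, 4.5], [5.4, 0, 6], [6.4, 0, 7.5]], "turn": [0, 0, 0, 0, 0]}}

```text
time_s: 22.45
eef_pos: [0.4722, 0.1452, 0.0933]
orientation: [[0.188, 0.982, -0.0], [0.982, -0.188, -0.001], [-0.001, -0.0, -1.0]]
force: [-3.0, -5.4, 4.6]
opening: 0.007
grasp_force: 3.6
```

```bash
python3 chk3.py | cut -c1-1400
```

```text
[-144.19361619   71.03746404   93.26721688] [-3.03313059 -5.37726475  4.55271161]
top -48 10 [76.  78.2 79.9] | top -43 10 [76.1 77.7 80.3] | top -38 10 [77.9 79.4 81.3] | top -33 9 [79.2 80.6 81.7] | top -28 10 [78.2 80.5 81.5] | top -23 10 [77.9 80.  81.7] | top -18 11 [78.7 93.  94.1] | top -13 10 [92.6 94.6 96.7] | top -8 11 [93.9 94.8 96.3] | top -3 9 [93.4 95.9 96.7] | top 2 8 [74.8 86.2 98. ] | top 7 9 [74.1 75.7 77.2] | top 12 10 [75.2 77.5 78.4] | top 17 9 [76.8 78.3 81.8] | top 22 2 [79.2 82.2 85.2] | top 27 1 [80.8 80.8 80.8] | 
side -48 7 [80.  80.7 81. ] | side -43 6 [79.7 80.8 82.4] | side -38 6 [83.2 83.4 84.9] | side -33 6 [81.8 83.3 84.3] | side -28 4 [82.3 83.  84.5] | side -23 2 [82.8 82.9 83. ] | side -18 4 [83.4 96.7 97.4] | side -13 4 [83.1 92.6 98.4] | side -8 9 [79.8 82.3 97.9] | side -3 7 [80.9 82.5 99.9] | side 2 10 [77.  78.6 98.8] | side 7 3 [77.6 78.3 79. ] | side 12 6 [78.1 79.6 80.3] | side 17 1 [83.3 83.3 83.3] | side 22 1 [82.4 82.4 82.4] | side 27 6 [ 86.9  94.9 100.8] | side 32 9 [ 80.6  87.6 100.2] | side 37 9 [ 82.1  84.5 104.2] | side 42 16 [ 81.1  83.1 107.4] | side 47 16 [ 81.4  92.7 112.3] | side 52 14 [ 82.  102.7 114.7] | side 57 19 [ 81.4  85.5 138.9] | side 62 25 [ 82.  119.2 171.3] | side 67 29 [ 81.5 137.6 172.1] | side 72 26 [ 81.2 120.  163.4] | side 77 28 [ 81.5 137.9 171. ] | side 82 93 [ 82.8 154.3 181. ] | side 87 16 [ 79.2  81.7 136.1] | side 92 9 [ 78.6  79.5 117.5] | side 97 13 [ 78.1  80.7 145.5] | side 102 10 [78.8 80.1 81. ] | side 107 14 [71.8 77.7 80.8] |
```

{"name": "jog_arm", "arguments": {"gripper": [0, 0, 0, 0, 0, 0], "delta_pos": [[1.3, 0, 1.8], [2.6, 0, 3.6], [3.9, 0, 5.4], [5.1, 0, 7.2], [6.2, 0, 9], [7.2, 0, 10.5]], "turn": [0, 0, 0, 0, 0, 0]}}

```text
time_s: 23.35
eef_pos: [0.4737, 0.1524, 0.0827]
orientation: [[0.188, 0.982, -0.0], [0.982, -0.188, -0.001], [-0.001, -0.0, -1.0]]
force: [-1.1, -4.3, 2.4]
opening: 0.007
grasp_force: 2.4
```

{"name": "jog_arm", "arguments": {"gripper": [0, 0, 0, 0, 0, 0], "delta_pos": [[0.7, 0, 1.7], [1.4, 0, 3.4], [2.1, 0, 5.1], [2.8, 0, 6.8], [3.3, 0, 8.2], [3.8, 0, 9.5]], "turn": [0, 0, 0, 0, 0, 0]}}

```text
time_s: 23.85
eef_pos: [0.4747, 0.1574, 0.0732]
orientation: [[0.187, 0.982, 0.001], [0.982, -0.187, 0.001], [0.001, 0.0, -1.0]]
force: [0.2, -1.1, 1.4]
opening: 0.002
grasp_force: 1.1
```

```bash
python3 chk3.py | cut -c1-1000
```

```text
[-143.98992184   83.47094811   73.16494182] [ 0.22970517 -1.12366252  1.38661319]
top -48 10 [75.8 77.2 79. ] | top -43 10 [76.1 78.3 80.7] | top -38 10 [78.4 80.4 81.6] | top -33 9 [78.6 80.6 82.2] | top -28 10 [78.5 80.  81.3] | top -23 11 [77.5 79.8 81.3] | top -18 10 [78.2 89.7 95.5] | top -13 10 [93.1 94.1 95.6] | top -8 11 [92.9 94.9 96.5] | top -3 9 [92.4 94.7 96.2] | top 2 9 [81.6 94.3 95.8] | top 7 10 [74.5 75.8 78.1] | top 12 10 [76.1 77.5 78.1] | top 17 11 [77.8 78.7 81.5] | top 22 8 [76.7 78.9 84.2] | top 27 7 [76.9 79.5 92.3] | top 32 5 [78.8 96.4 97.9] | 
side -48 3 [79.6 79.8 81.6] | side -43 2 [80.8 80.9 81. ] | side -33 2 [82.5 83.3 84. ] | side -28 1 [83.2 83.2 83.2] | side -18 1 [81.5 81.5 81.5] | side -13 2 [81.2 82.2 83.3] | side -8 1 [80.3 80.3 80.3] | side -3 2 [ 84.2 119.8 155.4] | side 2 4 [76.4 77.2 78. ] | side 7 1 [78.3 78.3 78.3] | side 12 3 [78.5 79.9 81.7] | side 27 1 [81.8 81.8 81.8] | side 32 3 [84.7 91.5 99.2] | side 37 5 [80.3 87.1 97.9] | side 42 9 [ 82.   83.2 101.6] | side 47 15 [ 82.6 102.4 103.7] | side 52 15 [ 81.2  98.9 104.9] | side 57 16 [ 82.3  97.4 105.1] | side 62 14 [ 82.2  91.5 107.4] | side 67 15 [ 81.   84.3 106.9] | side 72 15 [ 81.3  83.7 133.6] | side 77 25 [ 82.3 121.1 154.1] | side 82 22 [ 82.5 108.3 138.1] | side 87 31 [ 79.1 106.1 153.4] | side 92 71 [ 79.9 132.2 163.8] | side 97 40 [ 79.1 130.1 165.4] | side 102 15 [ 79.1  80.3 116.3] | side 107 20 [ 71.   79.1 118.7] |
```

{"name": "jog_arm", "arguments": {"gripper": [0, 0, 0, 0, 0, 0, 0], "delta_pos": [[0.6, 0, 1.7], [1.2, 0, 3.4], [1.7, 0, 5], [2.2, 0, 6.7], [2.6, 0, 8.4], [3, 0, 10], [3.2, 0, 11.5]], "turn": [0, 0, 0, 0, 0, 0, 0]}}

```text
time_s: 24.83
eef_pos: [0.4749, 0.16, 0.0614]
orientation: [[0.188, 0.982, -0.0], [0.982, -0.188, 0.0], [0.0, -0.0, -1.0]]
force: [-0.1, 0.1, -0.4]
opening: -0.001
grasp_force: 0.0
```

{"name": "jog_arm", "arguments": {"gripper": [0, 0, 0, 0], "delta_pos": [[0.1, 0, 0.8], [0.2, 0, 1.6], [0.3, 0, 2.4], [0.3, 0, 2.4]], "turn": [0, 0, 0, 0]}}

```text
time_s: 25.17
eef_pos: [0.475, 0.16, 0.0605]
orientation: [[0.188, 0.982, 0.0], [0.982, -0.188, -0.001], [-0.001, 0.0, -1.0]]
force: [-5.5, -3.0, 16.4]
opening: 0.007
grasp_force: 8.4
```

{"name": "jog_arm", "arguments": {"gripper": [0, 0, 0, 0], "delta_pos": [[0, 0, 0.6], [0, 0, 1.2], [0, 0, 1.5], [0, 0, 1.5]], "turn": [0, 0, 0, 0]}}

```text
time_s: 25.5
eef_pos: [0.4752, 0.16, 0.0603]
orientation: [[0.188, 0.982, 0.001], [0.982, -0.188, -0.002], [-0.002, 0.001, -1.0]]
force: [-9.8, -5.4, 31.7]
opening: 0.005
grasp_force: 15.6
```

It is hard on its stop. Release straight up and check.

{"name": "jog_arm", "arguments": {"gripper": [0, 0, 0, 0, 0, 0, 0, 0, 0, 0], "delta_pos": [[0, 0, -3], [0, 0, -10], [0, 0, -40], [0, 0, -80], [0, 0, -120], [-30, 0, -140], [-70, 0, -140], [-110, 0, -140], [-150, 0, -140], [-150, 0, -140]], "turn": [0, 0, 0, 0, 0, 0, 0, 0, 0, 0]}}

```text
time_s: 26.33
eef_pos: [0.4451, 0.0048, 0.1974]
orientation: [[0.198, 0.98, -0.002], [0.98, -0.198, -0.004], [-0.004, -0.001, -1.0]]
force: [-0.3, -1.1, 0.1]
opening: 0.006
grasp_force: 0.0
```

```bash
python3 chk3.py
python3 - <<'E'
from h import *
p,d=ctrl.capture('side');cv2.imwrite('pics/s5.png',cv2.resize(p[180:260,270:380,::-1],None,fx=7,fy=7,interpolation=cv2.INTER_CUBIC))
E
```

```text
[-144.58251411  -71.97814789  197.42625228] [-0.25546336 -1.10840677  0.0601914 ]
top 17 1 [80.3 80.3 80.3] | top 22 4 [78.8 80.4 81.8] | top 27 10 [77.7 79.4 89. ] | top 32 12 [77.7 87.3 97.1] | top 37 8 [76.2 79.7 82.1] | top 42 13 [78.  80.2 96. ] | top 47 10 [94.7 96.9 97.8] | top 52 10 [79. 95. 97.] | top 57 10 [78.7 97.7 99.5] | top 62 11 [80.  96.5 98.9] | top 67 10 [79.1 95.7 98.5] | top 72 8 [95.3 95.9 97.3] | top 77 10 [79.6 96.  98.3] | top 82 11 [80.7 95.3 97.3] | top 87 9 [94.1 95.2 97. ] | top 92 10 [77.3 95.2 97.8] | top 97 9 [76.9 95.9 97.4] | top 102 12 [76.6 96.2 98.1] | top 107 11 [ 85.6  98.9 100.6] | 
side -48 8 [79.6 80.4 81.8] | side -43 4 [78.6 80.2 81.6] | side -38 8 [81.4 82.5 84.9] | side -33 9 [82.1 82.3 84. ] | side -28 6 [81.2 82.7 83.6] | side -23 3 [82.  82.4 83.5] | side -18 2 [83.6 89.9 96.2] | side -13 10 [89.4 97.5 98.5] | side -8 14 [79.9 96.1 97.6] | side -3 14 [79.8 95.8 99.1] | side 2 14 [77.4 95.4 97.9] | side 7 5 [77.5 78.8 95.3] | side 12 4 [79.3 79.7 82. ] | side 17 2 [80.4 81.6 82.8] | side 22 1 [82. 82. 82.] | side 27 4 [ 86.5  98.1 100. ] | side 32 11 [83.5 95.6 99.3] | side 37 9 [84.7 94.7 99.4] | side 42 8 [81.9 97.5 99.4] | side 47 14 [82.3 96.5 99.9] | side 52 17 [ 82.4  97.1 100.5] | side 57 14 [ 81.1  95.9 101. ] | side 62 12 [ 83.9  99.4 101. ] | side 67 17 [ 82.7  96.3 100.3] | side 72 14 [ 81.4  95.4 100.2] | side 77 13 [ 83.4  99.  100.1] | side 82 14 [ 82.3  97.3 100.4] | side 87 19 [ 79.7  91.2 100. ] | side 92 20 [78.6 93.4 99.6] | side 97 18 [ 79.   80.4 100.1] | side 102 12 [ 79.2  80.4 100.4] | side 107 22 [ 72.   79.9 101.7] |
```

View pics/s5.png

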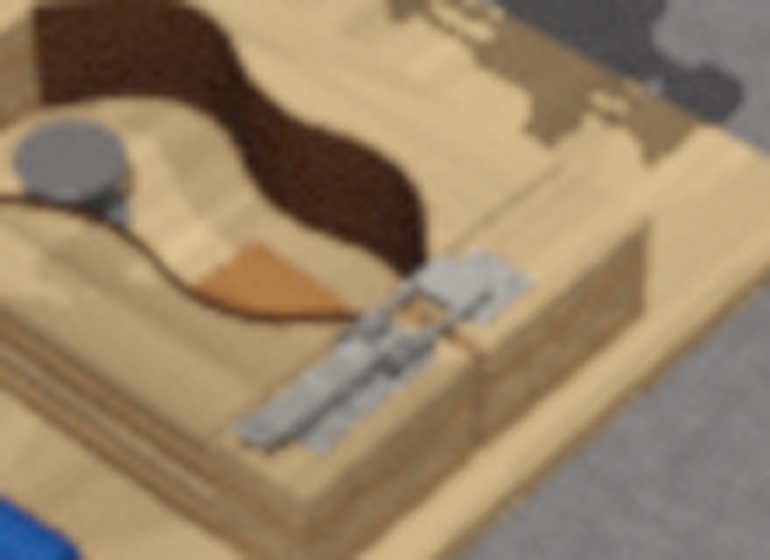

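The lever lies flat from crop (240,430) to (400,310), the claw is hooked over the keeper at (480,285), and the joint at (475,350) is closed. Handing in.

```bash
python3 -c "
from cell import ctrl
print(ctrl.close_job())"
```

```text
the job is handed in; nothing more can be done
None
```

The mould is shut, with the claw hooked, the lever flat on its stop and the arm clear, and the job is handed in; no verdict came back, and my last press on the lever peaked near 34 N, just under the 35 N limit.

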